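Tip a spare blade cassette out of its nest at the shaved-ice stall

TASK

Get the oblong blade cassette for the ice shaver out of its white storage block: press down its grooved end so that it tips up in the block and stays tipped, then take it by the raised end, lift it out and lay it flat, blade plate up, in the middle of the chopping board. Leave the round insert seated in the other block.

Things in the scene. Friction and masses are not known exactly. Their poses are not given: they have to be found in the camera images.
- cassette: Oblong loose block, 110 x 54 x 30 mm (x, y, z), 0.25 kg: grey plastic, thick metal plate on top. Cross grooves mark the -x end (press there, 45 mm from middle), two screw heads the +x end (rises). Origin: centre of underside, z up. Pressed lightly it pivots; past 15 deg it goes over and stays at 26 deg when let go, top of +x end 23 mm above the nest, free to pinch. The grooves sink 16 to 18 mm.
- nest: White block fixed to the counter, 148 x 82 x 62 mm high, flat top. Origin: centre of underside; x and y as the cassette's at the start. Pocket x -67 to 57, y -29 to 29 mm; the cassette lies in it centred on x = y = 0, top flush, 2 mm from the sides and +x wall, 12 mm from the -x wall. Pocket floor at height 32 mm for x > -5 mm (the pivot edge), 10 mm for x < -5 mm, where the cassette overhangs.
- board: Yellow plastic chopping board lying fixed on the counter, 220 (x) x 160 (y) x 15 mm. Origin at the centre of its underside, top face 15 mm above it.
- round_insert: Round insert, loose, 80 mm across and 30 mm thick, metal on top, lying flush in a second white block (120 x 120 x 62 mm, fixed to the counter). Not wanted; leave it there. Origin at the centre of its underside.
Things that resemble listed ones, but are neither listed nor needed, are in the scene too. Leave any purple or turquoise look-alike of the cassette alone.

How it is judged:
By the outcome, as a careful person would: the job done as asked, in the order asked, and still so for the second after the job is handed in, with the robot touching nothing.
It also fails if it takes over 54 s, if anything falls off the work surface, if the arm or the gripper's body presses on something with over 40 N, if the wrist force passes 120 N, or if a joint passes its speed limit or range.

ROBOT

A 6-joint arm with a two-finger parallel gripper is mounted at the origin on the work surface. World frame = base frame: x ahead of the robot, y to its left, z up, the work surface at z = 0. Lengths are in m, angles in rad, forces in N, time in s.
With the tool pointing down it reaches from about 0.4 to 0.925 m from the base axis. Payload 12.5 kg.
Tool frame: the origin (TCP) lies at the very end of the fingers, on their centre line; the grasp point (between the pads) lies 19 mm behind it; x points along the fingers, y is the direction in which the jaws open and shut, and the axes are right-handed (so a half turn about x gives the same grasp; the last joint's range is limited). The gripper opens to 95 mm and grips with 3 to 60 N. Pads are 20 mm wide; open, the fingers measure 119 mm over their backs; the gripper's body (75 mm by 180 mm) begins 59 mm behind the grasp point.
Start: joints at [-1.283, 0.491, 1.559, -0, 1.092, -0.106], TCP at [0.24, -0.577, 0.215] pointing down, gripper open.
Joint ranges: [-3.1, 3.1], [-0.84, 2.19], [0.05, 2.79], [-1.13, 4.28], [0.06, 2.93], [-2.69, 2.69]. Speed limits (rad/s): [2.22, 2.22, 2.79, 3.14, 3.14, 3.14].

INTERFACE

Orientations are given as a rotation vector (axis times angle).
In Python, from workcell import manip, optics gives the robot as it stands.
- The arm moves only by the tool jog_arm, never from a script. Its argument "deltas" is a list of rows, each a list of 6 numbers: the shift along the tool's x, y, z in units of 30 mm (1.0 is 30 mm), then the turn, a rotation vector about the tool's x, y, z in units of 0.15 rad (1.0 is 0.15 rad). A call has 1 to 20 rows; each row shifts and turns the pose as measured when the row begins, along the tool's axes as they then stand; what a row does not reach is not made up. A row lasts 1/10 s, in which the tool goes at most 50 mm and 8.59 degrees, less where a joint would pass 70% of its speed; a pose out of reach is approached as far as the arm can. A call with a number of a shift or a turn outside -1 to 1 is refused whole. A call with a gripper value outside its range is refused whole. "hand" is the closure, from 0 (fully open) to 1 (shut), set as the call begins (left out, the last holds). The fingers move at their own pace and stop on an object; "force" is the grip in N (left out, the last holds). Time passes only in rows, so rows that do not move let the fingers close. It gives the time, the measured TCP pose, the force and the opening at its end, in the units of the state.
- manip.get_state(): the state, without advancing time (a new reading comes with each control period).
- optics.grab_frame(name): name is "side" or "top"; returns a dict with "img" (420x560x3 uint8, red, green, blue), "intrinsics" (3x3 intrinsics, pixels), "R" (3x3) and "t" (3): a world point X has camera coordinates R X + t. Camera axes: x right, y down, z forward; pixel columns grow to the right and rows downward; lengths in m; the calibration is good to about 2 mm. A picture is of the moment at which its call begins. There is no depth.
- manip.finish_job(): hands the job in, once; it reports no verdict.
Trained networks look in a picture, given as the dict that the camera call returned (one of the last four; its "shot" number tells which), for a name from the list of things; names that differ only in an ending like _2 or _b are one class to them, and where a whole thing is asked for, a point or a joint stands for the part that bears it (a point fixed in the world has none). Each returns a list of dicts, best first, with "score" (0 to 1); they miss things now and then, are a little off and sometimes report something else, mostly with a low value. They report only what shows in the picture. A call takes as long as a camera call. They do not tell look-alikes from the thing itself.
- optics.spot_in(picture, thing): "rect" ([left, top, right, bottom] in pixels, round what is visible of it).
- optics.trace(picture, thing): "pixels" (420x560 bool, what is visible of it) and "rect" ([left, top, right, bottom] in pixels, round what is visible of it).
The state is a dict: "t": time; "joint_pos": joint angles; "dq": joint speeds; "joint_torque": joint torques, N m; "tcp_pos": TCP position; "orientation": TCP orientation; "force": force on the tool from outside, world axes, zero at the start; "moment": the same for the moment, N m; "opening": finger opening in m.
Only numpy, scipy, OpenCV 4.12 (cv2) and the standard library are available. Lean on these libraries where they do the work, as an engineer would, in place of code of your own. Each camera call takes 0.05 s, during which the arm holds its last target. There are 200 camera calls.

## Working session

There is one attempt and no reset: what is moved stays moved. The work goes in short steps, Python scripts to look and compute and a tool call to move; the robot and the scene stay as the last step left them, time stands still between calls to the robot, and variables do not carry over. Pictures are saved under pics/ and viewed, about 8 in all and at most 12, crops included, and the job is handed in when it is done.

Besides the shell and the picture viewer there is one more tool, called after "Request:" as name(argument=value, ...) on one line, values as JSON. jog_arm: Moves the arm, as the interface text tells. Shifts and turns lie within -1 to 1; 1 stands for 30 mm of shift or 0.15 rad of turn. Its arguments: {"type":"object","properties":{"deltas":{"type":"array","items":{"type":"array","items":{"type":"number"}}},"hand":{"type":"number"},"force":{"type":"number"}},"required":["deltas"]}

```bash
ls; mkdir -p pics; python3 - <<'E'
from workcell import manip, optics
import cv2,pickle
s=manip.get_state(); print(s)
for n in("top","side"):
    f=optics.grab_frame(n); pickle.dump(f,open(n+'.pkl','wb'))
    cv2.imwrite(f'pics/{n}0.png',f['img'][:,:,::-1])
    print(n,f['intrinsics'],f['R'],f['t'],f.keys())
    for th in("cassette","nest","board","round_insert"):
        print(th,[(r['score'],r['rect']) for r in optics.spot_in(f,th)])
E
```

```text
pics
{'t': 0.0, 'joint_pos': array([-1.28261350e+00,  4.91588202e-01,  1.55944671e+00,  9.35624107e-08,
        1.09168805e+00, -1.05614597e-01]), 'dq': array([ 3.47515738e-04,  6.11772779e-05, -5.74139814e-04,  1.68901187e-03,
        5.12613797e-05,  1.21484385e-03]), 'joint_torque': array([-3.88577653e-03, -6.12656021e+01, -2.58182448e+01,  6.89772586e-02,
        4.82079468e-02, -9.24794858e-05]), 'tcp_pos': array([ 0.23975549, -0.57692605,  0.21404489]), 'orientation': array([ 2.00567636,  0.40127106, -2.00588693]), 'force': array([-0.24833179,  0.37356238, -0.00932845]), 'moment': array([0.01040149, 0.00864891, 0.01450999]), 'opening': 0.09514551583753675}
top [[442.20476047   0.         274.66562847]
 [  0.         442.20476047 207.49667796]
 [  0.           0.           1.        ]] [[ 0.00341976 -0.99992405  0.01184057]
 [-0.99693322 -0.00433478 -0.07813687]
 [ 0.07818226 -0.01153705 -0.99687232]] [0.0759101  0.50917315 0.88379312] dict_keys(['img', 'intrinsics', 'R', 't', 'shot'])
cassette [(0.95, [163.6, 153.4, 189.9, 208.6]), (0.74, [90.6, 118.3, 139.4, 176.8]), (0.6, [16
[... 185 characters left out ...]
6.1])]
round_insert [(0.57, [289.5, 181.7, 324.8, 224.8])]
side [[438.80590195   0.         277.31853335]
 [  0.         438.80590195 205.54576615]
 [  0.           0.           1.        ]] [[ 0.99759524 -0.06919587  0.00395952]
 [-0.03990917 -0.62019887 -0.78342876]
 [ 0.05666572  0.78138677 -0.62146899]] [-0.50589637  0.11493054  0.85423872] dict_keys(['img', 'intrinsics', 'R', 't', 'shot'])
cassette [(0.96, [292.5, 129.7, 340.9, 149.4]), (0.84, [197.3, 164.7, 230.2, 200.4]), (0.83, [269.3, 148.0, 313.0, 162.4]), (0.77, [236.5, 127.9, 278.8, 152.8])]
nest [(0.94, [258.2, 144.0, 319.6, 186.4])]
board [(0.73, [248.1, 308.8, 402.8, 413.2])]
round_insert [(0.65, [258.4, 215.0, 304.0, 241.3])]
```

```bash
python3 - <<'E'
import cv2,numpy as np
a=cv2.imread('pics/top0.png');b=cv2.imread('pics/side0.png')
cv2.imwrite('pics/top_crop.png',cv2.resize(a[100:320,60:260],None,fx=3,fy=2.7,interpolation=cv2.INTER_CUBIC))
E
```

```text
(no output)
```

View pics/top0.png

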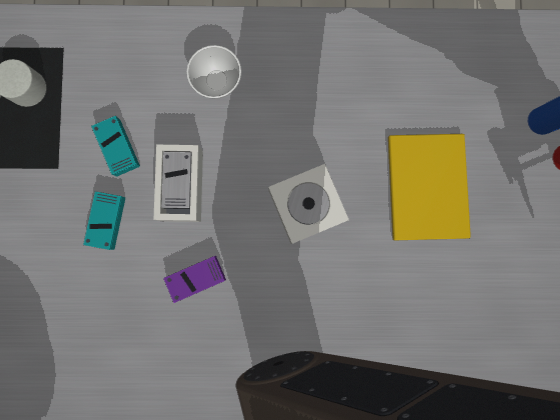

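View pics/side0.png

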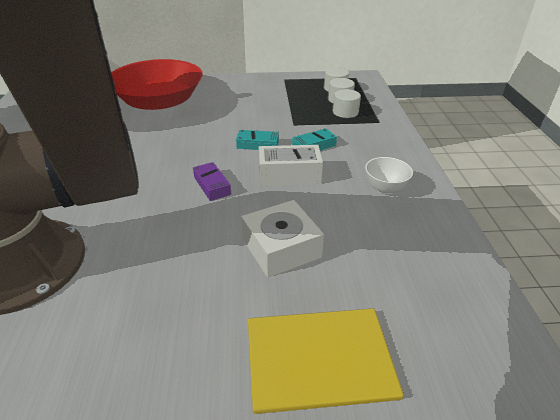

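View pics/top_crop.png

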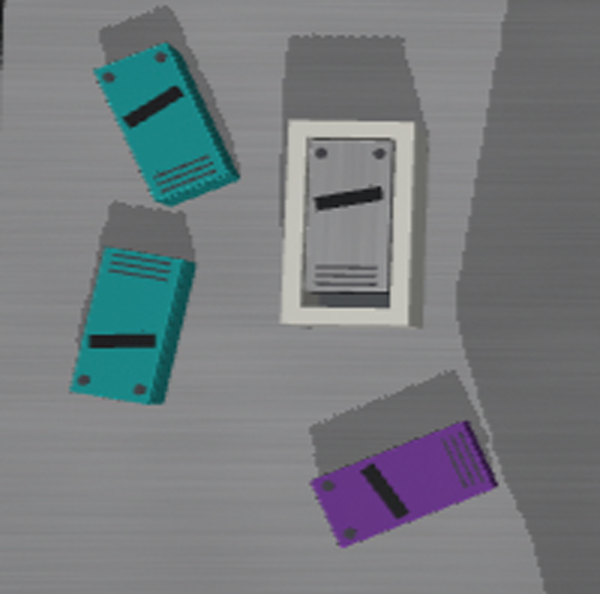

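The grey cassette in the white block at top-image (176,182) is the one wanted, with its screws toward +x and its grooves toward −x. The look-alikes are turquoise at (115,146) and (104,220), and purple at (195,278). The round insert is at (308,203) and the board at (430,187). Next I measure by rectifying each known plane.

```bash
cat > h.py <<'E'
import numpy as np,cv2,pickle
def H(f,z): # world (x,y,1) on plane z -> pixel
    R,t,K=f['R'],f['t'],f['intrinsics']
    return K@np.c_[R[:,0],R[:,1],R[:,2]*z+t]
def rect(f,z,x0,y0,nx,ny,s=.0005): # rectified: col=(x-x0)/s,row=(y-y0)/s
    S=np.array([[s,0,x0],[0,s,y0],[0,0,1]])
    return cv2.warpPerspective(f['img'],H(f,z)@S,(nx,ny),flags=cv2.INTER_CUBIC|cv2.WARP_INVERSE_MAP)
def proj(f,P):
    c=np.atleast_2d(P)@f['R'].T+f['t']; p=c@f['intrinsics'].T; return p[:,:2]/p[:,2:]
def unproj(f,uv,z):
    q=np.linalg.inv(H(f,z))@np.r_[uv,1]; return q[:2]/q[2]
E
python3 - <<'E'
from h import *
s=.0005
out=[]
for n in("top","side"):
    f=pickle.load(open(n+'.pkl','rb'))
    for nm,z,uv in(("nest",.062,(176,182)),("board",.015,(430,187))):
        ft=pickle.load(open('top.pkl','rb'))
        c=unproj(ft,uv,z); w=.3
        x0,y0=c-w/2; N=int(w/s)
        im=rect(f,z,x0,y0,N,N,s)
        hsv=cv2.cvtColor(im,cv2.COLOR_RGB2HSV).astype(int)
        if nm=='nest': m=(hsv[...,2]>195)&(hsv[...,1]<50)
        else: m=(hsv[...,1]>150)&(hsv[...,0]>15)&(hsv[...,0]<35)&(hsv[...,2]>190)
        m=cv2.morphologyEx(m.astype(np.uint8),cv2.MORPH_OPEN,np.ones((5,5)))
        cs,_=cv2.findContours(m,cv2.RETR_EXTERNAL,cv2.CHAIN_APPROX_NONE)
        k=max(cs,key=cv2.contourArea); r=cv2.minAreaRect(k)
        print(n,nm,'centre',np.array(r[0])*s+[x0,y0],'size mm',np.array(r[1])*s*1e3,'ang',r[2])
        v=im.copy(); cv2.drawContours(v,[np.int32(cv2.boxPoints(r))],0,(255,0,0),1); out.append(cv2.resize(v,(390,290)))
cv2.imwrite('pics/rect.png',np.vstack([np.hstack(out[:2]),np.hstack(out[2:])])[:,:,::-1])
E
```

```text
top nest centre [0.51156881 0.23894126] size mm [2. 5.] ang 90.0Traceback (most recent call last):
  File "<stdin>", line 16, in <module>
ValueError: max() iterable argument is empty
```

```bash
python3 - <<'E'
from h import *
s=.0005
out=[]
ft=pickle.load(open('top.pkl','rb'))
fs=pickle.load(open('side.pkl','rb'))
for f,p in((ft,(158,180)),(ft,(200,205)),(ft,(430,187)),(fs,(290,148)),(fs,(320,170)),(fs,(290,172)),(fs,(320,360))):
    print(p,f['img'][p[1],p[0]])
for n,f in(("top",ft),("side",fs)):
    for nm,z,uv in(("nest",.062,(176,182)),("board",.015,(430,187))):
        c=unproj(ft,uv,z); w=.3
        x0,y0=c-w/2; N=int(w/s)
        im=rect(f,z,x0,y0,N,N,s)
        hsv=cv2.cvtColor(im,cv2.COLOR_RGB2HSV).astype(int)
        if nm=='nest': m=hsv[...,2]>(185 if n=='top' else 185)
        else: m=(hsv[...,1]>150)&(hsv[...,0]>15)&(hsv[...,0]<35)
        m=cv2.morphologyEx(m.astype(np.uint8),cv2.MORPH_OPEN,np.ones((5,5)))
        cs,_=cv2.findContours(m,cv2.RETR_EXTERNAL,cv2.CHAIN_APPROX_NONE)
        v=im.copy()
        if cs:
            k=max(cs,key=cv2.contourArea); r=cv2.minAreaRect(k)
            print(n,nm,'centre',np.array(r[0])*s+[x0,y0],'size mm',np.array(r[1])*s*1e3,'ang',r[2])
            cv2.drawContours(v,[np.int32(cv2.boxPoints(r))],0,(255,0,0),1)
        out.append(cv2.resize(v,(300,300)))
cv2.imwrite('pics/rect.png',np.vstack([np.hstack(out[:2]),np.hstack(out[2:])])[:,:,::-1])
E
```

```text
(158, 180) [194 193 186]
(200, 205) [107 108 103]
(430, 187) [182 153  29]
(290, 148) [147 150 146]
(320, 170) [153 153 145]
(290, 172) [152 155 145]
(320, 360) [187 166  51]
top nest centre [0.55503707 0.27186858] size mm [ 80.47807312 146.74919128] ang 89.35625457763672
top board centre [ 0.55528182 -0.24058963] size mm [218.6701355  160.01902771] ang 1.6846843957901
side nest centre [0.55541088 0.27349198] size mm [ 80.70131683 147.50125122] ang 89.30130767822266
side board centre [ 0.5561616  -0.24590639] size mm [217.80300903 162.72283936] ang 1.7162140607833862
```

View pics/rect.png

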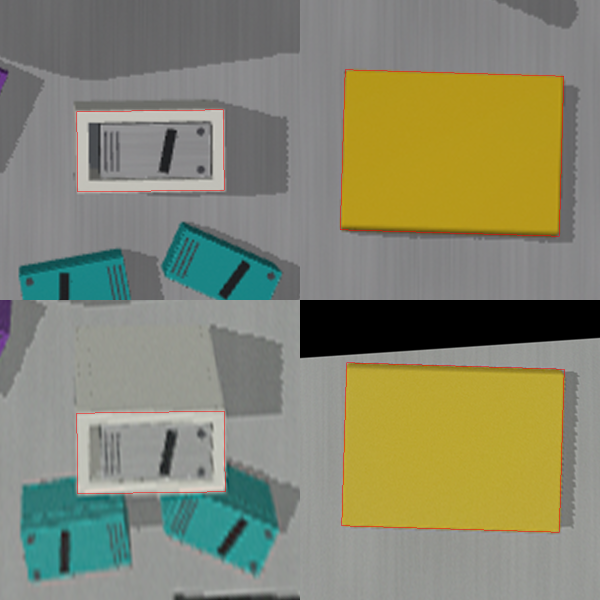

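Both cameras agree: nest at about (0.555, 0.2725) with yaw −0.7°, board at about (0.556, −0.243) with yaw 1.7°. The rectified views show the fits on the block's top face and the board outline are clean. Now a planner that only prints the numbers for each move.

```bash
cat >> h.py <<'E'
from scipy.spatial.transform import Rotation as Ro
NC=np.array([.555,.2725]);NY=np.deg2rad(-.68);BC=np.array([.556,-.243]);BY=np.deg2rad(1.7)
def nest(x,y,z):
    c,s=np.cos(NY),np.sin(NY); return np.array([NC[0]+c*x-s*y,NC[1]+s*x+c*y,z])
def ori(yaw,pitch,sgn):
    # tool x: down, tilted toward +x by pitch ; tool y = sgn * local y
    x=np.array([np.sin(pitch),0,-np.cos(pitch)]); y=np.array([0,sgn,0.]); z=np.cross(x,y)
    return Ro.from_euler('z',yaw)*Ro.from_matrix(np.c_[x,y,z])
def plan(st,p,R=None):
    R0=Ro.from_rotvec(st['orientation'])
    d=R0.inv().apply(np.array(p)-st['tcp_pos'])/.03
    w=(R0.inv()*R).as_rotvec()/.15 if R is not None else np.zeros(3)
    print('shift units',d.round(2),'turn units',w.round(2),'from',st['tcp_pos'].round(4))
E
python3 - <<'E'
from h import *
from workcell import manip
s=manip.get_state(); print(Ro.from_rotvec(s['orientation']).as_matrix().round(3))
for g in(1,-1):
    plan(s,[.52,-.25,.2],ori(NY,0,g))
    plan(s,nest(-48,0,.1)*[0,0,1]+np.r_[nest(-.048,0,0)[:2],0],ori(NY,0,g))
print(nest(-.048,0,.1))
E
```

```text
[[-0.     0.384 -0.923]
 [-0.    -0.923 -0.384]
 [-1.     0.     0.   ]]
shift units [  0.49  -6.49 -12.81] turn units [-18.24   0.     0.  ] from [ 0.2398 -0.5772  0.2146]
shift units [  3.82 -22.75 -19.1 ] turn units [-18.24   0.     0.  ] from [ 0.2398 -0.5772  0.2146]
shift units [  0.49  -6.49 -12.81] turn units [ 2.7  0.  -0. ] from [ 0.2398 -0.5772  0.2146]
shift units [  3.82 -22.75 -19.1 ] turn units [ 2.7  0.  -0. ] from [ 0.2398 -0.5772  0.2146]
[0.50700338 0.27306966 0.1       ]
```

Request:
jog_arm(deltas=[[0.04,-0.46,-0.92,0,0,0],[0.04,-0.46,-0.92,0,0,0],[0.04,-0.46,-0.92,0,0,0],[0.04,-0.46,-0.92,0,0,0],[0.04,-0.46,-0.92,0,0,0],[0.04,-0.46,-0.92,0,0,0],[0.04,-0.46,-0.92,0,0,0],[0.04,-0.46,-0.92,0,0,0],[0.04,-0.46,-0.92,0,0,0],[0.04,-0.46,-0.92,0,0,0],[0.04,-0.46,-0.92,0,0,0],[0.04,-0.46,-0.92,0,0,0],[0.04,-0.46,-0.92,0,0,0],[0.04,-0.46,-0.92,0,0,0]], hand=1)

```text
t: 1.9
tcp_pos: [0.5314, -0.2412, 0.1977]
orientation: [2.009, 0.391, -2.007]
force: [-0.3, -0.0, 0.1]
opening: 0.0005
```

Request:
jog_arm(deltas=[[0,-0.96,-0.37,0,0,0],[0,-0.96,-0.37,0,0,0],[0,-0.96,-0.37,0,0,0],[0,-0.96,-0.37,0,0,0],[0,-0.96,-0.37,0,0,0],[0,-0.96,-0.37,0,0,0],[0,-0.96,-0.37,0,0,0],[0,-0.96,-0.37,0,0,0],[0,-0.96,-0.37,0,0,0],[0,-0.96,-0.37,0,0,0],[0,-0.96,-0.37,0,0,0],[0,-0.96,-0.37,0,0,0],[0,-0.96,-0.37,0,0,0],[0,-0.96,-0.37,0,0,0],[0,-0.96,-0.37,0,0,0],[0,-0.96,-0.37,0,0,0],[0,-0.96,-0.37,0,0,0]])

```text
t: 3.6
tcp_pos: [0.5213, 0.3049, 0.1971]
orientation: [2.013, 0.39, -2.002]
force: [0.1, -0.2, -0.5]
opening: 0.0003
```

Request:
jog_arm(deltas=[[0.1,0,0,-1,0,0],[0.1,0,0,-1,0,0],[0.1,0,0,-1,0,0],[0.1,0,0,-1,0,0],[0.1,0,0,-1,0,0],[0.1,0,0,-1,0,0],[0.1,0,0,-1,0,0],[0.1,0,0,-1,0,0],[0.1,0,0,-1,0,0],[0.1,0,0,-1,0,0],[0.1,0,0,-1,0,0],[0.1,0,0,-1,0,0],[0.1,0,0,-1,0,0],[0.1,0,0,-1,0,0],[0.1,0,0,-1,0,0],[0.1,0,0,-1,0,0],[0.1,0,0,-1,0,0],[0.1,0,0,-1,0,0]])

```text
t: 5.4
tcp_pos: [0.5211, 0.3102, 0.1414]
orientation: [0.037, 1.562, -0.038]
force: [-0.1, -0.3, 0.4]
opening: 0.0004
```

```bash
python3 - <<'E'
from h import *
from workcell import manip
s=manip.get_state(); print(s['t'],s['joint_pos'].round(2),s['opening'],s['force'])
plan(s,nest(-.048,0,.075),ori(NY,0,1))
E
```

```text
5.4 [ 0.43  0.54  1.69 -0.01  0.9  -1.09] 0.00038763863855796734 [-0.07524705 -0.27404016  0.38661168]
shift units [ 2.21 -1.26 -0.43] turn units [-0.24  0.06  0.01] from [0.5211 0.3102 0.1414]
```

Request:
jog_arm(deltas=[[0.5,-0.4,-0.14,-0.08,0.02,0],[0.5,-0.4,-0.14,-0.08,0.02,0],[0.5,-0.4,-0.14,-0.08,0.02,0],[0.4,0,0,0,0,0],[0.2,0,0,0,0,0],[0,0,0,0,0,0]])

```text
t: 6.0
tcp_pos: [0.5082, 0.2747, 0.0765]
orientation: [0.004, 1.569, -0.004]
force: [-0.7, -0.1, -0.7]
opening: 0.0003
```

```bash
python3 - <<'E'
from h import *
from workcell import manip,optics
f=optics.grab_frame('side');pickle.dump(f,open('s1.pkl','wb'))
g=optics.grab_frame('top')
s=manip.get_state(); print(s['t'],s['force'])
plan(s,nest(-.048,0,.062),ori(NY,0,1))
a=cv2.resize(f['img'][90:200,220:360],(420,330),interpolation=cv2.INTER_CUBIC)
b=cv2.resize(g['img'][140:225,120:215],(369,330),interpolation=cv2.INTER_CUBIC)
cv2.imwrite('pics/p1.png',np.hstack([a,b])[:,:,::-1])
E
```

```text
6.1 [ 0.49786359 -0.52728095  0.11450504]
shift units [ 0.51 -0.06 -0.05] turn units [ 0.05  0.02 -0.  ] from [0.5085 0.2749 0.0773]
```

View pics/p1.png

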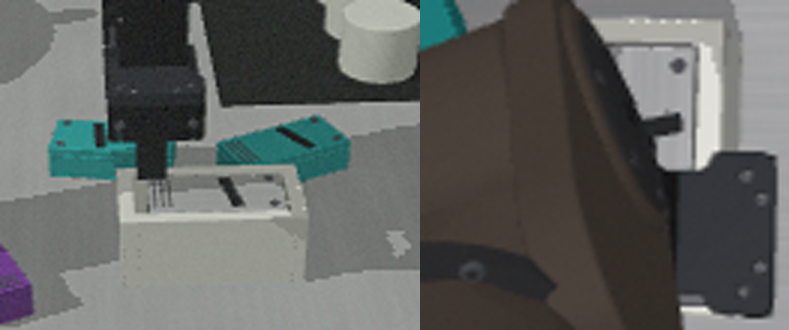

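The finger tips are just above the grooved end, clear of the walls. Pressing in small steps.

Request:
jog_arm(deltas=[[0.2,-0.05,-0.05,0,0,0],[0.2,0,0,0,0,0],[0.1,0,0,0,0,0],[0.1,0,0,0,0,0],[0.1,0,0,0,0,0],[0.1,0,0,0,0,0],[0,0,0,0,0,0]])

```text
t: 6.8
tcp_pos: [0.5076, 0.2744, 0.0525]
orientation: [0.004, 1.566, -0.002]
force: [0.3, 0.2, 0.4]
opening: 0.0004
```

Request:
jog_arm(deltas=[[0.08,0,0,0,0,0],[0.08,0,0,0,0,0],[0,0,0,0,0,0]])

```text
t: 7.1
tcp_pos: [0.508, 0.2745, 0.0477]
orientation: [0.004, 1.565, -0.002]
force: [-1.5, -0.0, 3.1]
opening: 0.0004
```

Request:
jog_arm(deltas=[[0.06,0,0,0,0,0],[0,0,0,0,0,0]])

```text
t: 7.3
tcp_pos: [0.5082, 0.2746, 0.0474]
orientation: [0.005, 1.564, -0.001]
force: [-2.8, -1.4, 5.2]
opening: 0.0002
```

Request:
jog_arm(deltas=[[-0.5,0,0,0,0,0],[-1,0,0,0,0,0],[-1,0,0,0,0,0],[-1,0,0,0,0,0],[0,0,0,0,0,0]], hand=0)

```text
t: 7.8
tcp_pos: [0.5071, 0.2742, 0.1555]
orientation: [0.004, 1.566, -0.002]
force: [1.2, 0.5, -0.3]
opening: 0.0352
```

```bash
python3 - <<'E'
from h import *
from workcell import manip,optics
f=optics.grab_frame('side')
s=manip.get_state(); print(s['t'],s['force'],s['opening'])
# predicted tipped cassette corners (26 deg about x=-5,z=32)
T=np.deg2rad(26);im=f['img'].copy()
P=[]
for sx,h in((60,0),(60,30),(-50,30)):
    for y in(-27,27):
        x=-5+sx*np.cos(T)-h*np.sin(T);z=32+sx*np.sin(T)+h*np.cos(T);P.append(nest(x/1e3,y/1e3,z/1e3))
a=cv2.resize(im[90:200,220:360],(770,605)[:2],interpolation=cv2.INTER_CUBIC)[:590]
for u,v in proj(f,P): cv2.circle(a,(int((u+.5-220)*5.5),int((v+.5-90)*5.5)),5,(255,0,0),1)
cv2.imwrite('pics/p2.png',a[:,:,::-1])
plan(s,nest(.04,0,.12),ori(NY,T,1))
E
```

```text
7.85 [ 0.10108242 -0.66365111 -0.53993248] 0.03885492463806469
shift units [ 1.13 -0.05  2.95] turn units [ 0.05 -3.01 -0.01] from [0.5063 0.2738 0.1537]
```

View pics/p2.png

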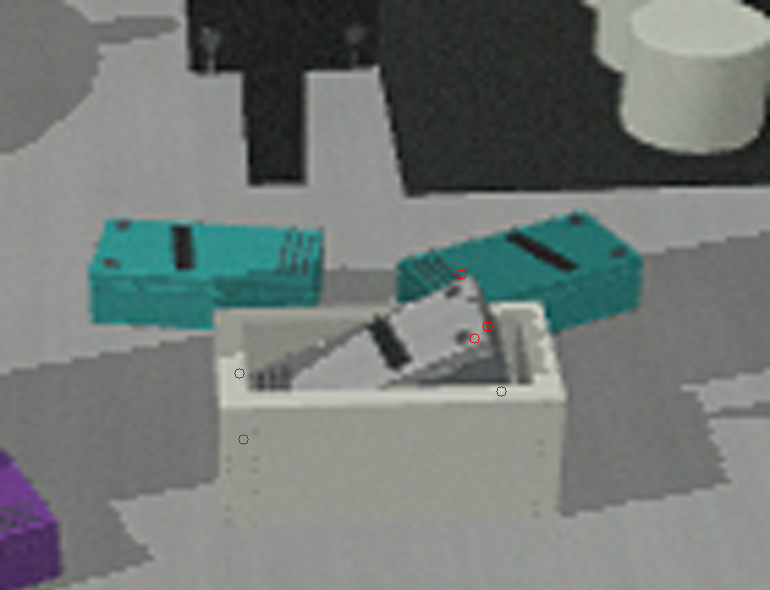

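It went over and stays tipped, with the screw end raised about 5 px (crop) from the prediction and roughly 4 mm further toward +x. Next: tilt the tool to match, then move to a pre-grasp.

Request:
jog_arm(deltas=[[0,0,0.4,0,-0.75,0],[0,0,0.4,0,-0.75,0],[0,0,0.4,0,-0.75,0],[0,0,0.4,0,-0.75,0],[0,0,0,0,0,0]], hand=0)

```text
t: 8.35
tcp_pos: [0.5528, 0.2737, 0.1575]
orientation: [0.002, 1.11, 0.0]
force: [0.8, 1.1, 0.2]
opening: 0.0792
```

```bash
python3 - <<'E'
from h import *
from workcell import manip,optics
s=manip.get_state(); print(s['t'],s['opening'],s['joint_pos'].round(2))
plan(s,nest(.015,0,.114),ori(NY,np.deg2rad(26),1))
E
```

```text
8.35 0.07915999422712625 [ 0.43  0.44  1.93 -0.51  0.39 -0.7 ]
shift units [ 1.55 -0.05 -0.13] turn units [ 0.06  0.05 -0.05] from [0.5528 0.2737 0.1575]
```

Request:
jog_arm(deltas=[[0.5,0,0,0,0,0],[0.5,-0.05,-0.1,0.05,0.05,-0.05],[0.5,0,0,0,0,0],[0,0,0,0,0,0]])

```text
t: 8.75
tcp_pos: [0.5689, 0.2717, 0.1111]
orientation: [0.003, 1.131, -0.013]
force: [0.6, -0.4, -0.5]
opening: 0.0948
```

```bash
python3 - <<'E'
from h import *
from workcell import manip,optics
f=optics.grab_frame('side');g=optics.grab_frame('top')
s=manip.get_state(); print(s['t'],s['opening'],s['joint_pos'].round(2))
plan(s,nest(.037,0,.069),ori(NY,np.deg2rad(26),1))
a=cv2.resize(f['img'][95:200,240:345],(560,560),interpolation=cv2.INTER_CUBIC)
b=cv2.resize(g['img'][135:225,145:210],(240,332),interpolation=cv2.INTER_CUBIC)
c=np.zeros((560,800,3),np.uint8);c[:,:560]=a;c[:332,560:]=b
cv2.imwrite('pics/p3.png',c[:,:,::-1])
E
```

```text
8.85 0.09543173582642124 [ 0.42  0.53  1.92 -0.58  0.34 -0.62]
shift units [1.65 0.02 0.07] turn units [ 0.01 -0.08  0.02] from [0.5689 0.2719 0.1128]
```

View pics/p3.png

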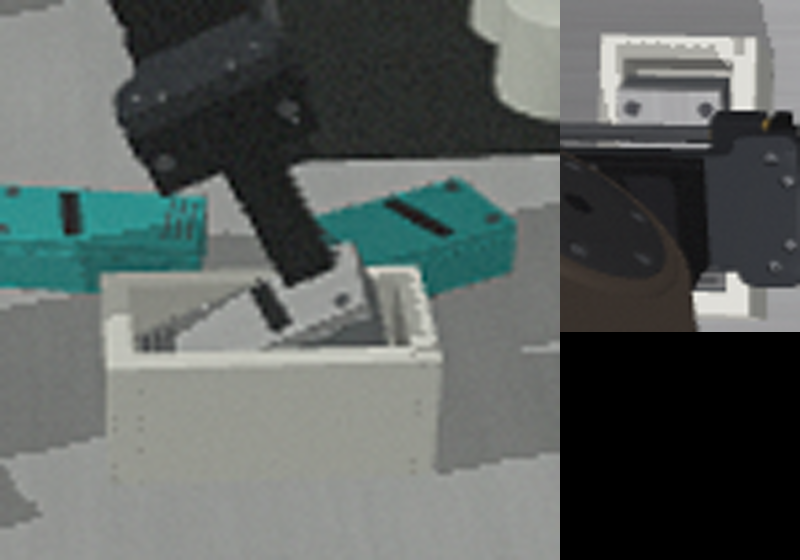

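Side crop: the finger is in line with the raised end, at about (300,270). Both views put the cassette about 4 mm further +x than predicted, and my target of x = 37 mm allows for that. Descending along the tool axis and gripping.

Request:
jog_arm(deltas=[[0.4,0,0.03,0,-0.04,0],[0.4,0,0.03,0,-0.04,0],[0.4,0,0,0,0,0],[0.25,0,0,0,0,0],[0.1,0,0,0,0,0],[0,0,0,0,0,0]])

```text
t: 9.45
tcp_pos: [0.5921, 0.2719, 0.0741]
orientation: [0.005, 1.114, -0.011]
force: [0.2, -0.0, -1.4]
opening: 0.0951
```

```bash
python3 - <<'E'
from h import *
from workcell import manip,optics
s=manip.get_state(); print(s['t'],s['force'])
plan(s,nest(.037,0,.069),ori(NY,np.deg2rad(26),1))
E
```

```text
9.45 [ 0.19676214 -0.0269697  -1.44150696]
shift units [ 0.15  0.01 -0.08] turn units [0.01 0.02 0.01] from [0.5921 0.2719 0.0741]
```

Request:
jog_arm(deltas=[[0.15,0,-0.05,0,0,0],[0,0,0,0,0,0],[0,0,0,0,0,0]])

```text
t: 9.75
tcp_pos: [0.5927, 0.2721, 0.0703]
orientation: [0.005, 1.113, -0.011]
force: [0.1, -0.9, 0.5]
opening: 0.0952
```

Request:
jog_arm(deltas=[[0,0,0,0,0,0],[0,0,0,0,0,0],[0,0,0,0,0,0],[0,0,0,0,0,0],[0,0,0,0,0,0],[0,0,0,0,0,0],[0,0,0,0,0,0],[0,0,0,0,0,0],[0,0,0,0,0,0],[0,0,0,0,0,0]], hand=1, force=50)

```text
t: 10.75
tcp_pos: [0.5927, 0.2723, 0.0709]
orientation: [0.005, 1.112, -0.011]
force: [-0.0, 0.3, 0.3]
opening: 0.0539
```

Request:
jog_arm(deltas=[[-0.27,0,0.13,0,0,0],[-0.27,0,0.13,0,0,0],[-0.27,0,0.13,0,0,0],[-0.27,0,0.13,0,0,0],[-0.45,0,0.22,0,0,0],[-0.45,0,0.22,0,0,0],[-0.45,0,0.22,0,0,0],[-0.45,0,0.22,0,0,0],[-0.45,0,0.22,0,0,0],[-0.45,0,0.22,0,0,0],[-0.45,0,0.22,0,0,0],[-0.45,0,0.22,0,0,0],[0,0,0,0,0,0]])

```text
t: 12.05
tcp_pos: [0.5887, 0.2711, 0.2276]
orientation: [0.001, 1.125, -0.014]
force: [1.5, -1.0, -2.1]
opening: 0.0537
```

```bash
python3 - <<'E'
from h import *
from workcell import manip,optics
f=optics.grab_frame('side')
s=manip.get_state(); print(s['t'],s['force'],s['moment'],s['opening'],s['joint_pos'].round(2))
plan(s,nest(.0,0,.24),ori(NY,0,1))
plan(s,[.556,-.24,.24],ori(BY,0,1))
cv2.imwrite('pics/p4.png',cv2.resize(f['img'][50:210,210:370],(560,560),interpolation=cv2.INTER_CUBIC)[:,:,::-1])
E
```

```text
12.1 [ 0.31033779  0.43134616 -3.36298588] [ 0.11044478  0.21322403 -0.06938506] 0.05330939287598426 [ 0.41  0.39  1.77 -0.33  0.59 -0.92]
shift units [-0.89  0.04 -0.8 ] turn units [0.01 2.96 0.05] from [0.5882 0.2709 0.2263]
shift units [ -0.68 -17.04  -0.65] turn units [-0.26  2.96  0.11] from [0.5882 0.2709 0.2263]
```

View pics/p4.png

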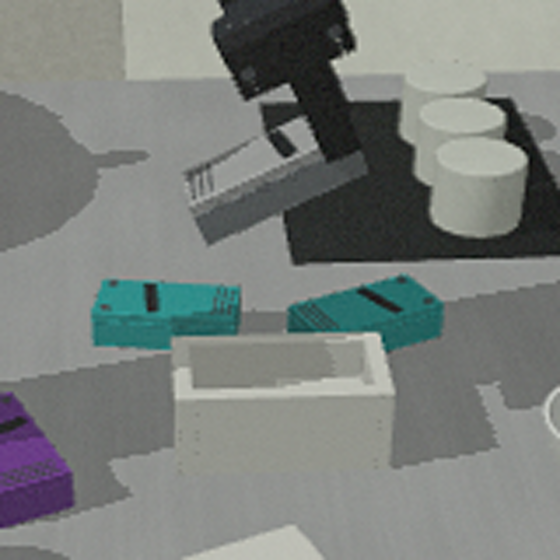

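The cassette is out, held plate-up in line with the fingers, and the nest is empty. Levelling and carrying over.

Request:
jog_arm(deltas=[[-0.2,0,0,0,0.5,0],[-0.2,0,0,0,0.5,0],[-0.2,0,0,0,0.5,0],[0,0,0,0,0.5,0],[0,0,0,0,0.5,0],[0,0,0,0,0.5,0],[0,0,0,0,0,0]])

```text
t: 12.8
tcp_pos: [0.5781, 0.2699, 0.2343]
orientation: [-0.001, 1.605, -0.018]
force: [-0.1, 0.0, -2.6]
opening: 0.0534
```

Request:
jog_arm(deltas=[[0,-0.4,0,0,0,0],[0,-0.8,0,0,0,0],[0,-0.9,0,0,0,0],[0,-0.9,0,0,0,0],[0,-0.9,0,0,0,0],[0,-0.9,0,0,0,0],[0,-0.9,0,0,0,0],[0,-0.9,0,0,0,0],[0,-0.9,0,0,0,0],[0,-0.9,0,0,0,0],[0,-0.9,0,0,0,0],[0,-0.9,0,0,0,0],[0,-0.9,0,0,0,0],[0,-0.9,0,0,0,0],[0,-0.9,0,0,0,0],[0,-0.9,0,0,0,0],[0,-0.9,0,0,0,0],[0,-0.7,0,0,0,0],[0,-0.4,0,0,0,0],[0,0,0,0,0,0]])

```text
t: 14.8
tcp_pos: [0.5558, -0.2312, 0.2362]
orientation: [-0.021, 1.585, -0.035]
force: [-0.5, 0.5, -2.5]
opening: 0.0534
```

```bash
python3 - <<'E'
from h import *
from workcell import manip,optics
s=manip.get_state(); print(s['t'],s['force'],s['opening'],s['joint_pos'].round(2))
plan(s,[BC[0]+.043,BC[1],.12],ori(BY,0,1))
E
```

```text
14.8 [-0.45517797  0.54903402 -2.51187871] 0.05342550637363672 [-0.49  0.44  1.59 -0.04  1.11 -2.03]
shift units [ 3.86 -0.24  1.5 ] turn units [-0.26 -0.1   0.24] from [ 0.5558 -0.2312  0.2362]
```

Request:
jog_arm(deltas=[[0.5,-0.06,0.37,-0.07,-0.03,0.06],[0.7,-0.06,0.37,-0.07,-0.03,0.06],[0.7,-0.06,0.37,-0.07,-0.03,0.06],[0.7,-0.06,0.37,-0.07,-0.03,0.06],[0.7,0,0,0,0,0],[0.3,0,0,0,0,0],[0,0,0,0,0,0]])

```text
t: 15.5
tcp_pos: [0.6038, -0.2333, 0.1183]
orientation: [-0.03, 1.565, 0.036]
force: [-0.6, 0.4, -2.3]
opening: 0.0532
```

```bash
python3 - <<'E'
from h import *
from workcell import manip,optics
f=optics.grab_frame('side');g=optics.grab_frame('top')
pickle.dump((f,g),open('b1.pkl','wb'))
s=manip.get_state(); print(s['t'],s['force'],s['opening'])
plan(s,[BC[0]+.043,BC[1],.06],ori(BY,0,1))
# predicted cassette outline, TCP at cassette x=+43, h=15
R=Ro.from_rotvec(s['orientation']).as_matrix();a=cv2.resize(f['img'][220:420,220:440],None,fx=2.5,fy=2.5,interpolation=cv2.INTER_CUBIC)
P=[s['tcp_pos']+R[:,2]*(x-43)/1e3+R[:,1]*y/1e3-R[:,0]*(h-15)/1e3 for x in(-55,55) for y in(-27,27) for h in(0,30)]
for u,v in proj(f,P): cv2.circle(a,(int((u+.5-220)*2.5),int((v+.5-220)*2.5)),4,(255,0,0),1)
b=cv2.resize(g['img'][110:250,370:490],(240,280))
c=np.zeros((500,790,3),np.uint8);c[:,:550]=a;c[:280,550:]=b
cv2.imwrite('pics/p5.png',c[:,:,::-1])
E
```

```text
15.6 [-0.22078341  0.03911878 -2.078242  ] 0.05340007680300829
shift units [ 2.  -0.3 -0.2] turn units [ 0.08  0.05 -0.02] from [ 0.6041 -0.2338  0.1201]
```

View pics/p5.png

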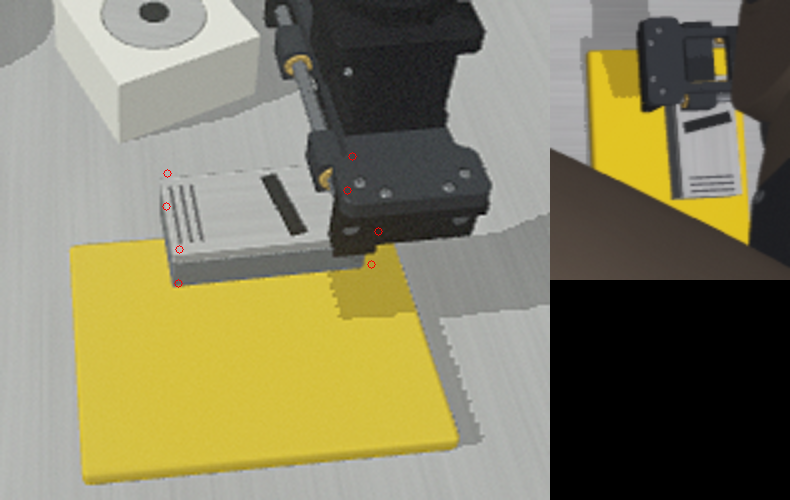

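The grasp held level, and the cassette lies about 4 mm further −x than assumed, so the TCP is about 47 mm from its middle. Centring, then descending.

```bash
python3 - <<'E'
from h import *
from workcell import manip
s=manip.get_state()
c,sn=np.cos(BY),np.sin(BY)
plan(s,[BC[0]+.047*c,BC[1]+.047*sn,.040],ori(BY,0,1))
E
```

```text
shift units [ 2.67 -0.26 -0.07] turn units [ 0.08  0.05 -0.02] from [ 0.6041 -0.2338  0.1201]
```

Request:
jog_arm(deltas=[[0.4,-0.09,-0.02,0.03,0.02,0],[0.5,-0.09,-0.02,0.03,0.02,0],[0.5,-0.08,-0.02,0.02,0,0],[0.5,0,0,0,0,0],[0.35,0,0,0,0,0],[0.15,0,0,0,0,0],[0,0,0,0,0,0],[0,0,0,0,0,0]])

```text
t: 16.4
tcp_pos: [0.6033, -0.2433, 0.0439]
orientation: [-0.022, 1.567, 0.022]
force: [0.2, 0.4, -1.8]
opening: 0.0535
```

```bash
python3 - <<'E'
from h import *
from workcell import manip
s=manip.get_state();print(s['t'],s['force'])
c,sn=np.cos(BY),np.sin(BY)
plan(s,[BC[0]+.047*c,BC[1]+.047*sn,.033],ori(BY,0,1))
E
```

```text
16.4 [ 0.24930335  0.39355589 -1.83317194]
shift units [ 0.36  0.06 -0.01] turn units [-0.01  0.03 -0.  ] from [ 0.6033 -0.2433  0.0439]
```

Request:
jog_arm(deltas=[[0.1,0.06,0,0,0,0],[0.1,0,0,0,0,0],[0.1,0,0,0,0,0],[0.05,0,0,0,0,0],[0,0,0,0,0,0],[0,0,0,0,0,0]])

```text
t: 17.0
tcp_pos: [0.6042, -0.2416, 0.0343]
orientation: [-0.023, 1.564, 0.022]
force: [0.3, -0.6, -2.9]
opening: 0.0534
```

Request:
jog_arm(deltas=[[0.05,0,0,0,0,0],[0,0,0,0,0,0],[0,0,0,0,0,0]])

```text
t: 17.3
tcp_pos: [0.6045, -0.2417, 0.0348]
orientation: [-0.024, 1.563, 0.021]
force: [0.1, 0.8, -2.2]
opening: 0.0534
```

Request:
jog_arm(deltas=[[0.1,0,0,0,0,0],[0.08,0,0,0,0,0],[0,0,0,0,0,0]])

```text
t: 17.6
tcp_pos: [0.6049, -0.2419, 0.0348]
orientation: [-0.024, 1.56, 0.02]
force: [-0.1, 0.5, -2.9]
opening: 0.0534
```

Request:
jog_arm(deltas=[[0.08,0,0,0,0,0],[0,0,0,0,0,0]])

```text
t: 17.8
tcp_pos: [0.6055, -0.2421, 0.0344]
orientation: [-0.025, 1.559, 0.019]
force: [-0.2, -0.0, -2.5]
opening: 0.0533
```

```bash
python3 - <<'E'
from h import *
from workcell import manip,optics
f=optics.grab_frame('side')
s=manip.get_state(); print({k:np.round(v,3) for k,v in s.items()})
cv2.imwrite('pics/p6.png',cv2.resize(f['img'][200:420,200:440],(780,600)[:2],interpolation=cv2.INTER_CUBIC)[:,:,::-1])
E
```

```text
{'t': np.float64(17.85), 'joint_pos': array([-0.483,  0.733,  1.646,  0.004,  0.75 , -2.085]), 'dq': array([-0.002,  0.006, -0.003,  0.002, -0.005, -0.001]), 'joint_torque': array([-9.9000e-02, -6.9687e+01, -1.8668e+01, -1.4600e-01,  2.1400e-01,
       -1.3000e-02]), 'tcp_pos': array([ 0.606, -0.242,  0.034]), 'orientation': array([-0.025,  1.558,  0.019]), 'force': array([-0.297,  0.088,  5.254]), 'moment': array([ 0.256, -0.255, -0.013]), 'opening': np.float64(0.053)}
```

View pics/p6.png

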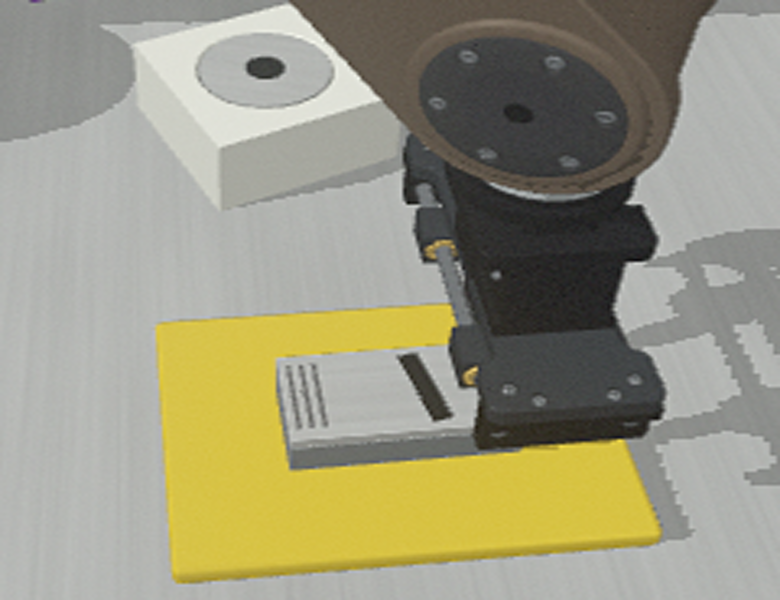

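The force has turned to +5 N (it was −2.5 N while carrying), and the cassette's lower edge meets the board in the image, with about 57 mm of board at its left end against 55 mm ideal. It is down, so I release and retreat.

Request:
jog_arm(deltas=[[0,0,0,0,0,0],[0,0,0,0,0,0],[0,0,0,0,0,0],[0,0,0,0,0,0],[0,0,0,0,0,0],[0,0,0,0,0,0],[0,0,0,0,0,0],[0,0,0,0,0,0]], hand=0)

```text
t: 18.65
tcp_pos: [0.6055, -0.2422, 0.0324]
orientation: [-0.025, 1.56, 0.02]
force: [0.0, -0.6, 0.4]
opening: 0.0947
```

Request:
jog_arm(deltas=[[-0.3,0,0,0,0,0],[-0.5,0,0,0,0,0],[-0.9,0,0,0,0,0],[-0.9,0,0,0,0,0],[-0.9,0,0,0,0,0],[-0.9,0,0,0,0,0],[-0.9,0,0,0,0,0],[-0.5,0.9,0,0,0,0],[0,0.9,0,0,0,0],[0,0.9,0,0,0,0],[0,0.9,0,0,0,0],[0,0.9,0,0,0,0],[0,0.9,0,0,0,0],[0,0.9,0,0,0,0],[0,0.9,0,0,0,0],[0,0.9,0,0,0,0],[0,0.9,0,0,0,0],[0,0.5,0,0,0,0],[0,0,0,0,0,0]])

```text
t: 20.55
tcp_pos: [0.5939, 0.0534, 0.2381]
orientation: [-0.028, 1.537, 0.013]
force: [0.6, -0.1, 0.7]
opening: 0.0953
```

```bash
python3 - <<'E'
from h import *
from workcell import manip,optics
f=optics.grab_frame('side');g=optics.grab_frame('top')
s=manip.get_state(); print(s['t'],s['tcp_pos'],s['force'],s['opening'])
c,sn=np.cos(BY),np.sin(BY);ps=[]
for q in(f,g):
    im=q['img'].copy()
    P=[[BC[0]+c*x-sn*y,BC[1]+sn*x+c*y,.045] for x in(-.055,.055) for y in(-.027,.027)]
    for u,v in proj(q,P): cv2.circle(im,(int(u+.5),int(v+.5)),2,(255,0,0),1)
    ps.append(im)
a=cv2.resize(ps[0][200:420,230:430],(400,440),interpolation=cv2.INTER_CUBIC);b=cv2.resize(ps[1][70:290,280:480],(400,440),interpolation=cv2.INTER_CUBIC)
cv2.imwrite('pics/p7.png',np.hstack([a,b])[:,:,::-1])
for r in optics.spot_in(g,'round_insert')[:1]: print(r)
E
```

```text
20.65 [0.59412287 0.05175774 0.23782126] [-0.23738772 -0.74315531  0.06576239] 0.09512107735491329
```

View pics/p7.png

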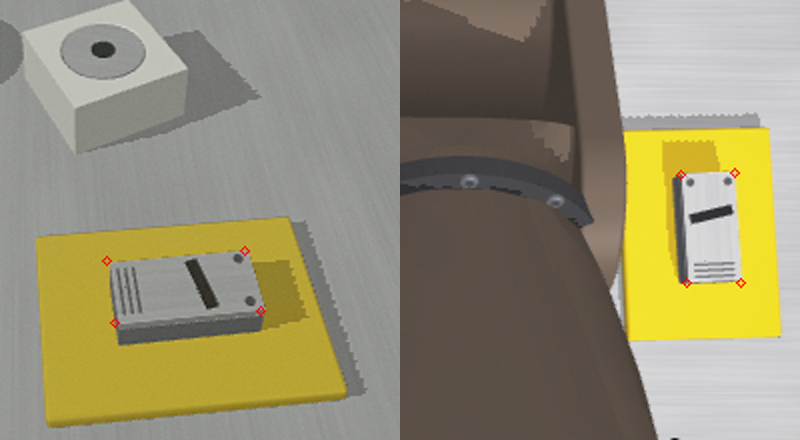

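The cassette lies flat on the board, plate up, within a few mm of the marked target corners. In the side crop these are (107,261) to (261,311), and they agree in the top crop. The insert is still seated at (103,50) and the arm is clear, so I hand in.

```bash
python3 -c "
from workcell import manip
print(manip.finish_job())"
```

```text
the job is handed in; nothing more can be done
None
```

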